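# Tip the tacked guard over, sheet side up, and square it to the stop

## Task

The cage-like machine guard stands upright on the welding bench with its tacked-on sheet-steel side to the robot's left. Push it over to the right with the fingers, never picking it up, so that it lies with the sheet on top, ready for welding the seams, and push it up against the angle-iron stop so that a long side lies snug and square along it. Leave the spray can, the wire brush and the magnet where they are, and finish clear of everything.

Things in the scene. Friction and masses are not known exactly. Their poses are not given: they have to be found in the camera images.
- guard: Machine guard, loose, 0.56 to 0.88 kg: open box cage of grey-primed 10 mm square tube, 130 mm (x) by 80 mm (y) by 180 mm tall (z). A 3 mm bright sheet covers its +y side (outer face 43 mm from the middle); on its +x and -x sides a tube runs along z midway between the corner tubes, flush with them. Starts upright, +y to the robot's left within 0.3 rad. Origin: centre of its underside as it stands.
- guard_mid (a point): Middle of the guard's box, 90 mm up as it stands; axes as the guard's. Pushed high on the sheet (130 mm up or more) the guard tips over its opposite bottom edge with little sliding and past about 30 degrees falls by itself. Lying with the sheet up it is 83 mm high, 180 mm long along its z, its y points up and this point is 40 mm up.
- guard_edge (a point): The middle of the guard's bottom edge opposite the sheet (its right bottom edge at the start), over which it tips; on the bench all through the job.
- fence: The stop: a 560 mm length of 50 x 50 x 5 mm angle iron held fixed on the bench by two red magnet blocks on its far side. Origin: middle of its length, on the bench, in the plane of its upright face that looks to the robot; x points away from the robot, square to that face; y runs along it; the face is 50 mm high. It is turned up to 0.3 rad from the world's axes.
- spray: Bystander: standing blue spray can, 65 mm across, 190 mm tall; origin at the centre of its base.
- brush: Bystander: wooden wire brush lying on its bristles, 250 mm long (its x), 26 mm wide, 30 mm high; origin under its middle.
- magnet: Bystander: red arrow-shaped magnetic welding square lying flat, about 135 mm by 90 mm and 15 mm thick; origin under its middle.

How it is judged:
By the outcome, as a careful person would: the job done as asked, in the order asked, and still so for the second after the job is handed in, with the robot touching nothing.
It also fails if it takes over 54 s, if anything falls off the work surface, if the arm or the gripper's body presses on something with over 40 N, if the wrist force passes 120 N, or if a joint passes its speed limit or range.

## Robot

A 7-joint arm with a two-finger parallel gripper is mounted at the origin on the work surface. World frame = base frame: x ahead of the robot, y to its left, z up, the work surface at z = 0. Lengths are in mm, angles in rad, forces in N, time in s.
With the tool pointing down it reaches from about 350 to 775 mm from the base axis. Payload 3.1 kg.
Tool frame: the origin (TCP) lies at the very end of the fingers, on their centre line; the grasp point (between the pads) lies 19 mm behind it; z points along the fingers, y is the line along which they close (so a half turn about z gives the same grasp; the last joint's range is limited). The gripper opens to 85 mm and grips with 20 to 120 N. Pads are 22 mm wide; open, the fingers measure 114 mm over their backs; the gripper's body (76 mm by 85 mm) begins 54 mm behind the grasp point. The pads swing forward as they close: fully open they stand 13 mm farther back than shut.
Start: joints at [-1.323, 0.311, 0.014, 1.512, -0.004, 1.319, -0.027], TCP at [157.141, 527.09, 231.304] pointing down, gripper open.
Joint ranges: [-2.7, 2.7], [-0.3, 1.91], [-1.27, 1.3], [0.12, 2.57], [-1.44, 4.58], [0.2, 2.03], [-3.05, 3.05]. Speed limits (rad/s): [2.79, 2.79, 3.14, 3.14, 3.14, 3.14, 3.14].

## Interface

Orientations are given as [roll, pitch, yaw] about the fixed x, y, z axes, in that order (R = Rz(yaw) Ry(pitch) Rx(roll)).
In Python, from plant import ctrl gives the robot as it stands. The module is installed in compiled form; this text tells all that it offers.
- The arm moves only by the tool jog_arm, never from a script. Its argument "plan" is a list of rows, each a list of 7 numbers: the shift along the tool's x, y, z in m, then the turn, a rotation vector about the tool's x, y, z in rad, then the opening in per cent of the stroke, from 0 (shut) to 100 (fully open). A call has 1 to 20 rows; each row shifts and turns the commanded pose from where the row before left it, along the tool's axes as they then stand; what a row does not reach is not made up. A row lasts 1/10 s, in which the tool goes at most 50 mm and 8.59 degrees, less where a joint would pass 70% of its speed; a pose out of reach is approached as far as the arm can. A call is refused whole if a number of a shift passes 0.05 or a number of a turn 0.15, either way. A call with a gripper value outside its range is refused whole. The fingers move at their own pace and stop on an object; the grip force is fixed at half the most. Time passes only in rows, so rows that do not move let the fingers close. It gives the time, the measured TCP pose, the force, the opening and the grip force at its end, in the units of the state.
- ctrl.sense(): the state, without advancing time (a new reading comes with each control period).
- ctrl.grab_frame(name): name is "scene" or "top" or "wrist"; returns a dict with "pixels" (420x560x3 uint8, blue, green, red), "camera_matrix" (3x3 intrinsics, pixels), "R" (3x3) and "t" (3): a world point X has camera coordinates R X + t; the wrist camera has in their place "tool_from_camera" (4x4, takes a point from camera to tool coordinates, whose origin is the TCP and whose axes are the flange's). Camera axes: x right, y down, z forward; pixel columns grow to the right and rows downward; lengths in mm; the calibration is good to about 2 mm. A picture is of the moment at which its call begins: read the wrist's pose just before it. There is no depth.
- ctrl.job_done(): hands the job in; it is judged then, once.
The state is a dict: "t": time; "qpos": joint angles; "qvel": joint speeds; "joint_efforts": joint torques, N m; "tcp_pos": TCP position; "eef_rot": TCP orientation; "contact_force": force on the tool from outside, world axes, zero at the start; "torque": the same for the moment, N m; "grip_width": finger opening in mm; "gripper_force": force on a finger pad.
Only numpy, scipy, OpenCV 4.12 (cv2) and the standard library are available. Lean on these libraries where they do the work, as an engineer would, in place of code of your own. Each camera call takes 0.05 s, during which the arm holds its last target. There are 200 camera calls.

## Working session

There is one attempt and no reset: what is moved stays moved. The work goes in short steps, Python scripts to look and compute and a tool call to move; the robot and the scene stay as the last step left them, time stands still between calls to the robot, and variables do not carry over. Pictures are saved under pics/ and viewed, at most 10 in all, crops included, and the job is handed in when it is done.

Besides the shell and the picture viewer there is one more tool, called after "Call:" as name([rows], argument=value, ...), one row to a line, values as JSON. jog_arm: Moves the arm, as the interface text tells. Its arguments: {"type":"object","properties":{"plan":{"type":"array","items":{"type":"array","items":{"type":"number"}}}},"required":["plan"]}

```bash
mkdir -p pics; cat > h.py <<'E'
import numpy as np, cv2
from plant import ctrl
def ray(f,uv,z=None):
    K=np.array(f["camera_matrix"]);R=np.array(f["R"]);t=np.array(f["t"]).ravel()
    c=-R.T@t; d=R.T@np.linalg.inv(K)@np.array([uv[0],uv[1],1.]); 
    if z is None: return c,d/np.linalg.norm(d)
    return c+d*(z-c[2])/d[2]
def proj(f,X):
    p=np.array(f["camera_matrix"])@(np.array(f["R"])@np.array(X,float)+np.array(f["t"]).ravel()); return p[:2]/p[2]
E
python3 - <<'E'
from h import *
import pickle
for n in("scene","top"):
    f=ctrl.grab_frame(n); cv2.imwrite(f"pics/{n}0.png",f["pixels"]); pickle.dump(f,open(n+"0.pkl","wb"))
    c,d=ray(f,(280,210)); print(n,c,d,f["camera_matrix"])
s=ctrl.sense(); print(s)
E
```

```text
scene [1201.54905889  193.45079735 1171.28172993] [-0.47062064 -0.1446084  -0.87040486] [[390.71508386   0.         282.32345674]
 [  0.         390.71508386 202.79253232]
 [  0.           0.           1.        ]]
top [ 414.86150112   23.4167187  1761.12408106] [ 0.1025503  -0.00640662 -0.99470719] [[539.06421801   0.         275.67371128]
 [  0.         539.06421801 217.94572408]
 [  0.           0.           1.        ]]
{'t': 0.1, 'qpos': array([-1.32266799,  0.3116738 ,  0.01398786,  1.51291118, -0.00439605,
        1.31918821, -0.02719855]), 'qvel': array([ 0.00022072, -0.0002005 ,  0.0005797 , -0.00263296,  0.00022372,
       -0.00136158,  0.00086436]), 'joint_efforts': array([ 1.01552825e-03, -3.80860376e+01,  1.46798696e-01, -2.31241679e+01,
        1.22958800e-02,  8.14772240e-03, -1.65795586e-05]), 'tcp_pos': array([156.98140043, 526.43640522, 230.30840967]), 'eef_rot': array([-3.13944478e+00,  9.24552651e-05,  2.85184819e+00]), 'contact_force': array([-1.02272707, -0.2844066 , -0.36702973]), 'torque': array([ 0.03242026, -0.06672267,  0.01365031]), 'gripper_force': 0.0, 'grip_width': 85.36403036429951}
```

View pics/scene0.png

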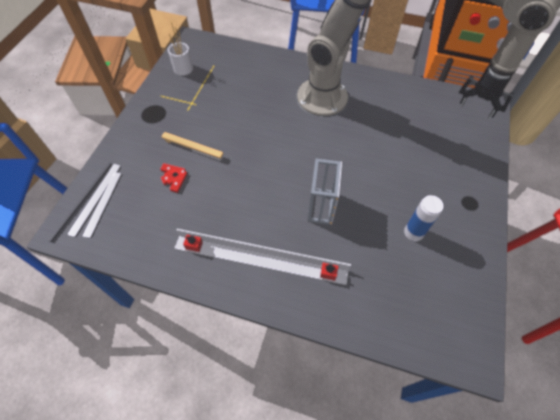

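View pics/top0.png

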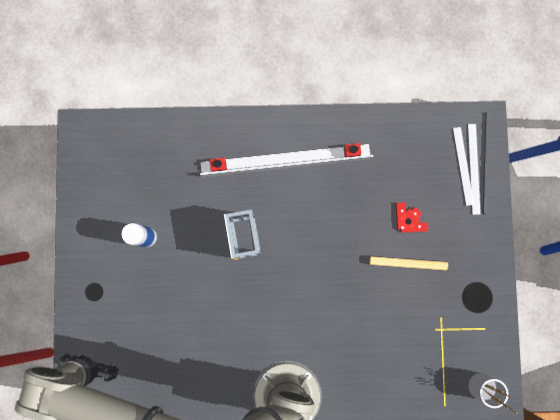

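The scene view shows the guard at about (326,190), the fence from (178,240) to (350,270), and the can at (424,218). In the top view (+x up, +y left) the guard is at (242,234), the fence runs from (200,172) to (372,155), the can's at (138,235), the magnet at (410,218) and the brush at (409,264). Next I'll enlarge the top view.

```bash
python3 - <<'E'
from h import *
import pickle
f=pickle.load(open("top0.pkl","rb")); p=f["pixels"]
a=cv2.resize(p[140:270,190:390],None,fx=4,fy=4,interpolation=cv2.INTER_CUBIC)
cv2.imwrite("pics/tc.png",a)
for n,uv,z in[("can top",(131,233),190),("brushL",(371,261),30),("brushR",(447,266),30),("mag",(410,218),15),("fenceL",(201,175),0),("fenceR",(372,157),0)]: print(n,ray(f,uv,z).round())
E
```

```text
can top [517. 450. 190.]
brushL [ 424. -276.   30.]
brushR [ 404. -518.   30.]
mag [ 561. -410.   15.]
fenceL [718. 271.   0.]
fenceR [ 767. -296.    0.]
```

View pics/tc.png

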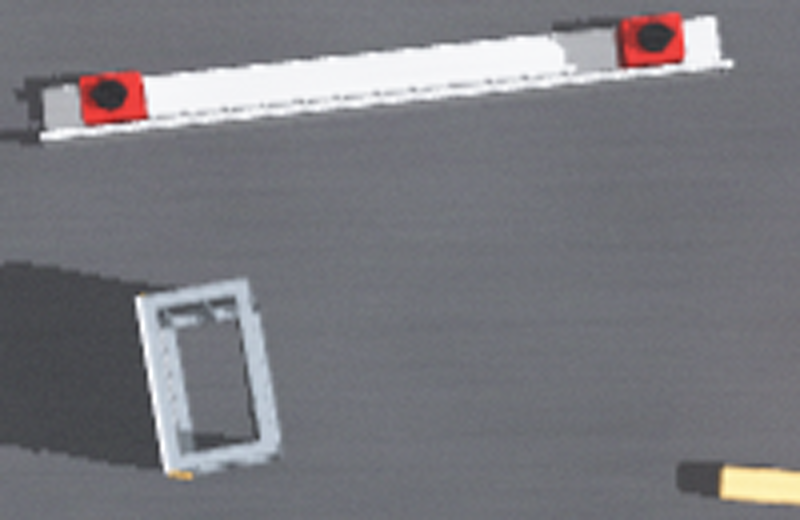

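The crop shows the guard's top rim corners, in crop pixels: sheet side (138,295) and (167,473), right side (248,279) and (280,455). The bright line at the fence's front runs from (42,138) to (732,65). I'll check intensity profiles to see which edge that line is.

```bash
python3 - <<'E'
from h import *
import pickle
f=pickle.load(open("top0.pkl","rb")); p=f["pixels"].mean(2).astype(int)
for u in(230,260,290,320,350): 
    v0=int(174-(u-201)*.107); print(u,v0-14,p[v0-14:v0+6,u])
g=pickle.load(open("scene0.pkl","rb")); 
q=g["pixels"].mean(2).astype(int)
for u in(210,240,270,300): 
    v0=int(231+(u-178)*.197); print(u,v0-6,q[v0-6:v0+26,u])
a=cv2.resize(g["pixels"][140:290,160:360],None,fx=4,fy=4,interpolation=cv2.INTER_CUBIC); cv2.imwrite("pics/sc.png",a)
C=[ray(f,(190+(u+.5)/4-.5,140+(v+.5)/4-.5),180) for u,v in((138,295),(167,473),(280,455),(248,279))]
C=np.array(C)[:,:2];print(C.round(),[np.linalg.norm(C[i]-C[i-1]).round() for i in range(4)]); m=C.mean(0)
d=(C[3]-C[1]+C[0]-C[2]);d=C[0]-C[1]+C[3]-C[2]; print(m,np.arctan2(d[1],d[0]))
E
```

```text
230 156 [116 116 132 225 246 246 247 247 247 246 247 246 225 184 236 216 127 125
 119 113]
260 153 [114 117 152 230 244 245 245 245 245 245 245 246 226 199 246 229 134 131
 118 119]
290 150 [122 119 193 238 245 245 246 245 244 246 247 246 225 221 237 200 134 133
 121 117]
320 147 [118 117 236 249 247 248 248 247 246 247 247 231 191 237 234 165 134 124
 117 115]
350 144 [118 106  76  61  55  55  51  59  84 109 122 107  71 208 210 133 126 122
 114 116]
210 231 [112 113 116 134 163 173 155 130 120 119 122 131 139 144 149 157 154 146
 145 145 145 145 145 143 132 109  87  78  90 103 112 114]
240 237 [114 115 117 132 164 183 166 138 125 125 126 130 138 144 160 186 210 217
 217 218 219 220 219 218 206 167 128 113 115 113 115 115]
270 243 [111 113 113 126 154 178 166 138 125 123 125 128 136 145 163 193 214 218
 217 217 218 217 217 216 207 173 135 115 113 111 112 112]
300 249 [109 109 111 120 148 171 161 136 122 119 120 124 133 139 144 162 192 211
 215 215 216 216 216 215 210 186 151 121 111 109 109 108]
[[571. 178.]
 [440. 158.]
 [451.  75.]
 [581.  97.]] [np.float64(82.0), np.float64(133.0), np.float64(84.0), np.float64(132.0)]
[510.81463298 127.10073392] 0.15764522779943357
```

View pics/sc.png

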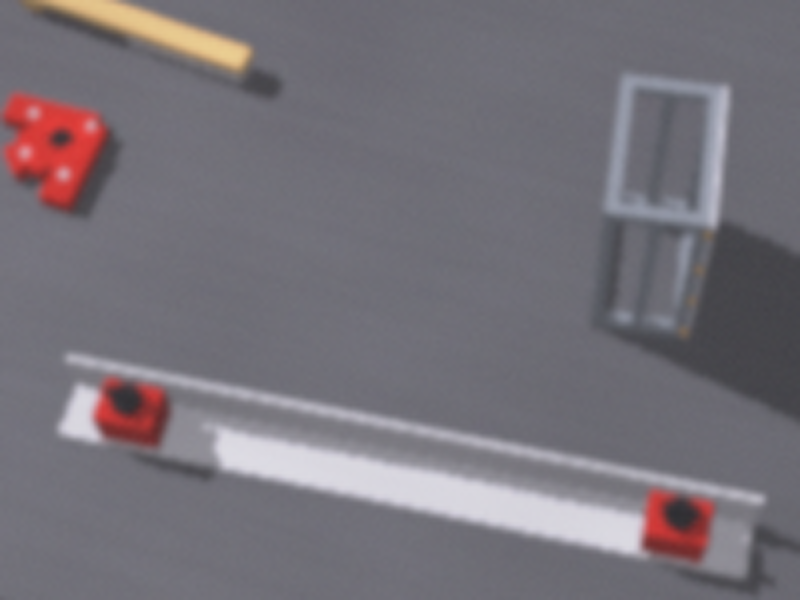

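The bright line is the fence's top edge at z=50. The guard's centre is at about (511,127) with yaw 0.158. I'll turn the tool so its open fingers span the sheet, then approach from the left.

Call:
jog_arm([
  [0,0,0,0,0,0.14,100],
  [0,0,0,0,0,0.14,100],
  [0,0,0,0,0,0.14,100],
  [0,0,0,0,0,0.14,100],
  [0,0,0,0,0,0.14,100],
  [0,0,0,0,0,0.14,100],
  [0,0,0,0,0,0.14,100],
  [0,0,0,0,0,0.14,100],
  [-0.03,0.024,0,0,0,0,100],
  [-0.03,0.024,0,0,0,0,100],
  [-0.03,0.024,0,0,0,0,100],
  [-0.03,0.024,0,0,0,0,100],
  [-0.03,0.024,0,0,0,0,100],
  [-0.03,0.024,0,0,0,0,100],
  [-0.03,0.024,0,0,0,0,100],
  [-0.03,0.024,0,0,0,0,100],
  [-0.03,0.024,0,0,0,0,100],
  [-0.03,0.024,0,0,0,0,100],
  [-0.02,0.024,0,0,0,0,100],
  [0,0.02,0,0,0,0,100],
])

```text
t: 2.1
tcp_pos: [491.1, 251.7, 231.3]
eef_rot: [3.141, 0.003, 1.724]
contact_force: [-0.2, 0.2, -0.7]
grip_width: 85.5
gripper_force: 0.0
```

```bash
python3 - <<'E'
from h import *
import pickle
f=pickle.load(open("top0.pkl","rb")); g=pickle.load(open("scene0.pkl","rb"))
P=np.array([ray(f,uv,50)[:2] for uv in((230,171.4),(260,168.4),(290,165.2),(320,161.8),(350,158.4))])
k=np.polyfit(P[:,1],P[:,0],1); print("top: x at y=0",k[1],"yaw",-np.arctan(k[0]))
Q=np.array([ray(g,uv,50)[:2] for uv in((210,235.9),(240,241.9),(270,248.1),(300,254.2))])
k=np.polyfit(Q[:,1],Q[:,0],1); print("scene (rim centre, face is 2.5 nearer): x",k[1],"yaw",-np.arctan(k[0]))
s=ctrl.sense(); c=np.array([511,127.]); a=.158
d=s["tcp_pos"][:2]-c; print("TCP",s["tcp_pos"],s["eef_rot"],"in guard x,y",d@[np.cos(a),np.sin(a)],d@[-np.sin(a),np.cos(a)],s["t"])
E
```

```text
top: x at y=0 733.8646771135707 yaw 0.09073581981702279
scene (rim centre, face is 2.5 nearer): x 736.4596530839924 yaw 0.08927814295961191
TCP [491.14532772 251.66682797 231.27056008] [3.14137089e+00 2.86649542e-03 1.72434538e+00] in guard x,y 0.008145518777375453 126.23797345440515 2.1
```

Call:
jog_arm([
  [0,0,0.045,0,0,0,100],
  [0,0,0.045,0,0,0,100],
  [-0.025,0,0,0,0,0,100],
  [-0.025,0,0,0,0,0,100],
  [-0.008,0,0,0,0,0,100],
  [-0.008,0,0,0,0,0,100],
  [-0.008,0,0,0,0,0,100],
  [-0.008,0,0,0,0,0,100],
  [-0.008,0,0,0,0,0,100],
  [-0.008,0,0,0,0,0,100],
  [-0.008,0,0,0,0,0,100],
  [-0.008,0,0,0,0,0,100],
  [-0.008,0,0,0,0,0,100],
  [-0.008,0,0,0,0,0,100],
  [-0.008,0,0,0,0,0,100],
  [-0.008,0,0,0,0,0,100],
  [0,0,0,0,0,0,100],
  [0,0,0,0,0,0,100],
])

```text
t: 3.9
tcp_pos: [512.0, 112.0, 141.0]
eef_rot: [-3.141, 0.0, 1.731]
contact_force: [-0.6, 0.6, 0.0]
grip_width: 85.2
gripper_force: 0.0
```

```bash
python3 - <<'E'
from h import *
import pickle
for n in("scene","top"):
    f=ctrl.grab_frame(n); pickle.dump(f,open(n+"1.pkl","wb"))
    if n=="scene": cv2.imwrite("pics/s1.png",cv2.resize(f["pixels"][90:290,160:440],None,fx=2.8,fy=2.8))
print(ctrl.sense()["tcp_pos"])
E
```

```text
[511.98192998 112.96258064 141.04171848]
```

View pics/s1.png

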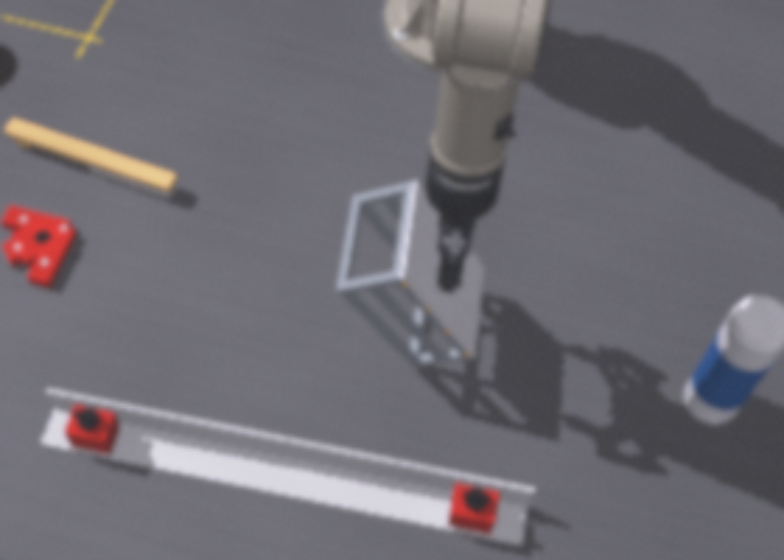

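The picture shows the guard tilted right with the fingers still near the sheet at about (455,275) in the crop. I'll push a little further, then wait.

Call:
jog_arm([
  [-0.008,0,0,0,0,0,100],
  [-0.008,0,0,0,0,0,100],
  [-0.008,0,0,0,0,0,100],
  [0,0,0,0,0,0,100],
  [0,0,0,0,0,0,100],
  [0,0,0,0,0,0,100],
  [0,0,0,0,0,0,100],
  [0,0,0,0,0,0,100],
])

```text
t: 4.8
tcp_pos: [516.0, 89.4, 141.3]
eef_rot: [-3.142, -0.0, 1.733]
contact_force: [-0.4, -0.2, 0.2]
grip_width: 85.3
gripper_force: 0.0
```

```bash
python3 - <<'E'
from h import *
import pickle
for n in("scene","top"):
    f=ctrl.grab_frame(n); pickle.dump(f,open(n+"2.pkl","wb"))
    if n=="scene": cv2.imwrite("pics/s2.png",cv2.resize(f["pixels"][90:290,160:440],None,fx=2.8,fy=2.8))
print(ctrl.sense()["tcp_pos"])
E
```

```text
[515.99626133  89.2751027  141.27553482]
```

View pics/s2.png

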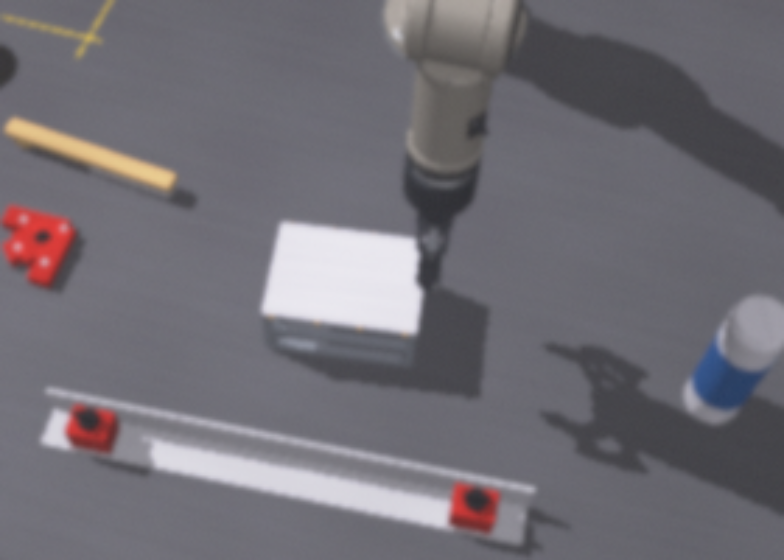

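The guard now lies with its sheet on top, with crop corners (280,222), (420,235), (417,332) and (263,315). I'll measure the sheet by mask.

```bash
cat >> h.py <<'E'
def sheet(f,z=83,roi=None,thr=195):
    """bright quad -> world corners, centre, yaw of short side (guard x)"""
    p=f["pixels"]; m=(p.min(2)>thr).astype(np.uint8)
    if roi: k=np.zeros_like(m); k[roi[1]:roi[3],roi[0]:roi[2]]=1; m*=k
    c=max(cv2.findContours(m,0,cv2.CHAIN_APPROX_NONE)[0],key=cv2.contourArea)
    W=np.array([ray(f,q,z)[:2] for q in cv2.convexHull(c)[:,0,:]],np.float32)
    r=cv2.minAreaRect(W); return r,cv2.boundingRect(c)
E
python3 - <<'E'
from h import *
import pickle
for n,roi in(("scene",(240,160,325,225)),("top",(225,175,345,260))):
    f=pickle.load(open(n+"2.pkl","rb")); r,b=sheet(f,83,roi); print(n,np.round(r[0],1),np.round(r[1],1),np.deg2rad(r[2]),b)
E
```

```text
scene [530.3  -1.8] [128.8 178.2] 0.15262722681104068 (254, 170, 56, 39)
top [532.   -5.1] [132.8 175. ] 0.1561173826433736 (260, 203, 58, 50)
```

Call:
jog_arm([
  [0.01,0,-0.03,0,0,0,100],
  [0,0,-0.04,0,0,0,100],
  [0,0,-0.03,0,0,0,100],
  [-0.023,-0.0365,0,0,0,0,100],
  [-0.023,-0.0365,0,0,0,0,100],
  [-0.023,-0.0365,0,0,0,0,100],
  [-0.023,-0.0365,0,0,0,0,100],
  [0,0,0,0,0,0.149,100],
  [0,0,0,0,0,0.149,100],
  [0,0,0,0,0,0.149,100],
  [0,0,0,0,0,0.149,100],
  [0,0,0,0,0,0.149,100],
  [0,0,0,0,0,0.149,100],
  [0,0,0,0,0,0.149,100],
  [0,0,0,0,0,0.149,100],
  [0,0,0,0,0,0.149,100],
  [0,0,0,0,0,0.149,100],
  [0,0,0,0,0,0.149,100],
  [0,0,0,0,0,0,100],
])

```text
t: 6.8
tcp_pos: [385.1, -15.4, 241.4]
eef_rot: [-3.141, -0.0, 0.093]
contact_force: [0.7, -0.5, 0.1]
grip_width: 85.5
gripper_force: 0.0
```

Call:
jog_arm([
  [0,0,0.043,0,0,0,100],
  [0,0,0.043,0,0,0,100],
  [0,0,0.043,0,0,0,100],
  [0,0,0.043,0,0,0,100],
  [0,0,0.043,0,0,0,100],
  [0.015,0,0,0,0,0,100],
  [0.015,0,0,0,0,0,100],
  [0.015,0,0,0,0,0,100],
  [0.008,0,0,0,0,0,100],
  [0.008,0,0,0,0,0,100],
  [0.008,0,0,0,0,0,100],
  [0.008,0,0,0,0,0,100],
  [0.008,0,0,0,0,0,100],
  [0.008,0,0,0,0,0,100],
  [0.008,0,0,0,0,0,100],
  [0.008,0,0,0,0,0,100],
  [0.008,0,0,0,0,0,100],
])

```text
t: 8.5
tcp_pos: [502.1, -4.7, 26.3]
eef_rot: [3.141, 0.0, 0.093]
contact_force: [-4.6, -0.3, -1.1]
grip_width: 85.4
gripper_force: 0.0
```

```bash
python3 - <<'E'
from h import *
s=ctrl.sense(); print(s["tcp_pos"],s["contact_force"])
for n,roi in(("scene",(240,160,330,235)),):
    f=ctrl.grab_frame(n); r,b=sheet(f,83,roi); print(n,np.round(r[0],1),np.round(r[1],1),np.deg2rad(r[2]),b)
cv2.imwrite("pics/s3.png",cv2.resize(f["pixels"][90:290,160:440],None,fx=2.8,fy=2.8))
E
```

```text
[502.13268391  -4.699694    26.25335672] [-4.64596886 -0.25544803 -1.07335662]
scene [580.6  -0.6] [129.1 178.6] 0.08955602380074963 (249, 180, 58, 43)
```

View pics/s3.png

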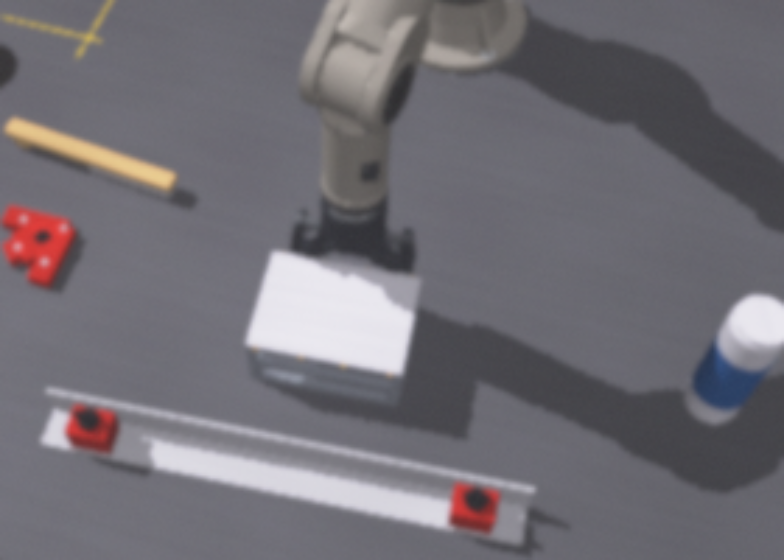

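The guard is now square to the fence, with its sheet at crop (248–420, 250–375) and about 88 mm to go.

Call:
jog_arm([
  [0.008,0,0,0,0,0,100],
  [0.008,0,0,0,0,0,100],
  [0.008,0,0,0,0,0,100],
  [0.008,0,0,0,0,0,100],
  [0.008,0,0,0,0,0,100],
  [0.008,0,0,0,0,0,100],
  [0.008,0,0,0,0,0,100],
  [0.008,0,0,0,0,0,100],
  [0.008,0,0,0,0,0,100],
  [0.003,0,0,0,0,0,100],
  [0.003,0,0,0,0,0,100],
  [0.002,0,0,0,0,0,100],
  [0.002,0,0,0,0,0,100],
  [0.002,0,0,0,0,0,100],
])

```text
t: 9.95
tcp_pos: [584.7, 3.2, 26.4]
eef_rot: [-3.141, 0.001, 0.093]
contact_force: [-4.7, -0.4, 0.6]
grip_width: 85.6
gripper_force: 0.0
```

Call:
jog_arm([
  [0.001,0,0,0,0,0,100],
  [0.001,0,0,0,0,0,100],
  [0.001,0,0,0,0,0,100],
  [0,0,0,0,0,0,100],
])

```text
t: 10.35
tcp_pos: [588.2, 3.5, 26.4]
eef_rot: [-3.142, 0.0, 0.093]
contact_force: [-4.6, -1.0, -0.4]
grip_width: 85.1
gripper_force: 0.0
```

Call:
jog_arm([
  [0.001,0,0,0,0,0,100],
  [0.001,0,0,0,0,0,100],
  [0,0,0,0,0,0,100],
])

```text
t: 10.65
tcp_pos: [589.1, 3.6, 26.3]
eef_rot: [-3.141, 0.002, 0.093]
contact_force: [-7.4, -0.0, 2.3]
grip_width: 85.1
gripper_force: 0.0
```

Call:
jog_arm([
  [0.001,0,0,0,0,0,100],
  [0.001,0,0,0,0,0,100],
  [0,0,0,0,0,0,100],
])

```text
t: 10.95
tcp_pos: [589.0, 4.0, 25.7]
eef_rot: [-3.14, 0.007, 0.092]
contact_force: [-10.1, -0.1, 3.9]
grip_width: 85.3
gripper_force: 0.0
```

Call:
jog_arm([
  [0.0015,0,0,0,0,0,100],
  [0.0015,0,0,0,0,0,100],
  [0,0,0,0,0,0,100],
])

```text
t: 11.25
tcp_pos: [588.7, 4.3, 24.6]
eef_rot: [-3.139, 0.013, 0.091]
contact_force: [-13.9, 0.2, 2.0]
grip_width: 85.5
gripper_force: 0.0
```

```bash
python3 - <<'E'
from h import *
s=ctrl.sense(); print(s["tcp_pos"],s["eef_rot"],s["contact_force"],s["torque"])
E
```

```text
[588.68042762   4.33846824  24.57684868] [-3.13882802  0.0134527   0.09082287] [-13.94140937   0.21798059   1.96097661] [-0.02893954  2.34459571 -0.38469854]
```

The guard is stalled against the fence. I'll back off straight, lift, and check.

Call:
jog_arm([
  [-0.004,0,0,0,0,0,100],
  [-0.006,0,0,0,0,0,100],
  [-0.02,0,0,0,0,0,100],
  [-0.04,0,0,0,0,0,100],
  [-0.04,0,0,0,0,0,100],
  [-0.04,0,0,0,0,0,100],
  [-0.01,0,-0.04,0,0,0,100],
  [0,0,-0.045,0,0,0,100],
  [0,0,-0.045,0,0,0,100],
  [0,0,-0.045,0,0,0,100],
  [0,0,-0.03,0,0,0,100],
  [0,0,0,0,0,0,100],
])

```text
t: 12.45
tcp_pos: [441.6, -10.6, 237.5]
eef_rot: [-3.14, -0.017, 0.093]
contact_force: [0.7, 0.3, -0.3]
grip_width: 85.8
gripper_force: 0.0
```

```bash
python3 - <<'E'
from h import *
s=ctrl.sense(); print(s["t"],s["tcp_pos"],s["contact_force"])
for n,roi in(("scene",(235,180,325,245)),("top",(225,165,345,225))):
    f=ctrl.grab_frame(n); r,b=sheet(f,83,roi); print(n,np.round(r[0],1),np.round(r[1],1),np.deg2rad(r[2]),b)
    c=np.array(r[0]); print("gap est", ((np.array([734,0])-c)@[np.cos(.09),np.sin(.09)])-65)
    if n=="top": cv2.imwrite("pics/t4.png",cv2.resize(f["pixels"][130:280,190:390],None,fx=4,fy=4,interpolation=2))
    else: cv2.imwrite("pics/s4.png",cv2.resize(f["pixels"][130:280,160:360],None,fx=4,fy=4,interpolation=2))
E
```

```text
12.45 [441.59074066 -10.63460285 237.53273992] [ 0.66839183  0.34737139 -0.27432466]
scene [667.3   7.8] [129.1 178.6] 0.0893071097849897 (241, 202, 64, 43)
gap est 0.6786406023669826
top [669.4   8.4] [134.5 181.8] 0.09271655519153639 (250, 165, 62, 43)
gap est -1.4173431830181187
```

View pics/t4.png

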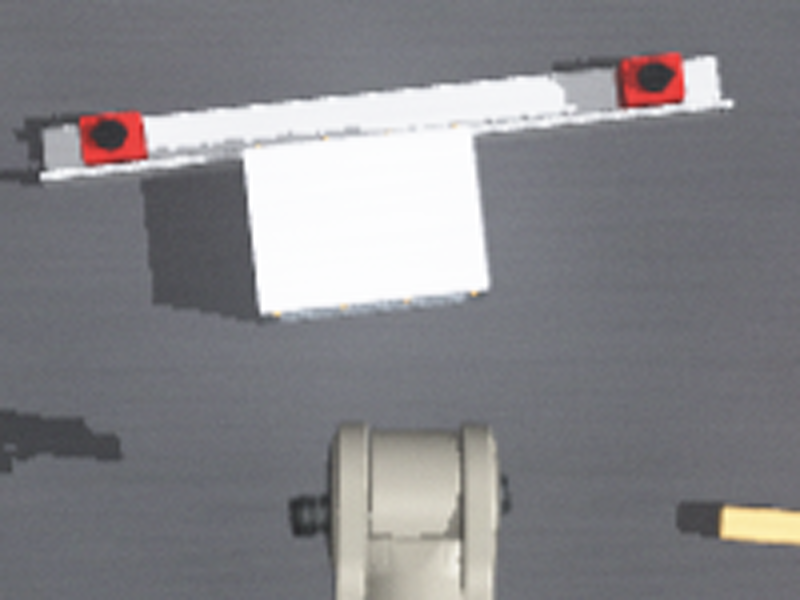

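View pics/s4.png

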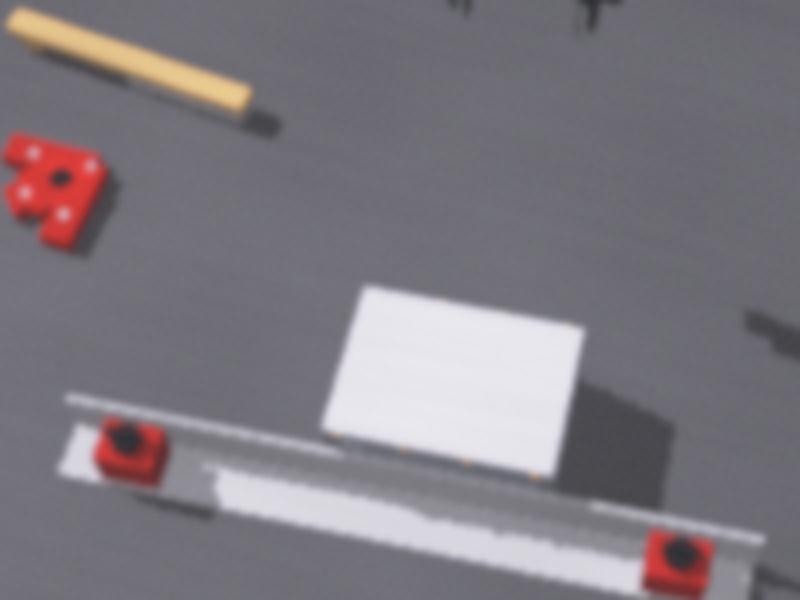

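Both views show the guard lying sheet up along the fence: top crop (245–490, 135–315), scene crop (322–585, 287–480). It is square to within about 0.003 rad, and the gap is zero within calibration. The brush and magnet are where they were, and the arm is clear.

```bash
python3 -c "
from plant import ctrl
print(ctrl.job_done())"
```

```text
the job is handed in; nothing more can be done
None
```

The guard lies sheet-up with a long side snug and square along the angle-iron stop, the arm is clear of everything, I never went near the can, brush or magnet, and the job was handed in at about 12.5 s of the 54 s allowed.

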